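# Pop the cash box and bring its sprung lid up gently

### The arm

A 6-joint arm with a two-finger parallel gripper is mounted at the origin on the work surface. World frame = base frame: x ahead of the robot, y to its left, z up, the work surface at z = 0. Lengths are in mm, angles in rad, forces in N, time in s.
With the tool pointing down it reaches from about 350 to 975 mm from the base axis. Payload 7.1 kg.
Tool frame: the origin (TCP) lies at the very end of the fingers, on their centre line; the grasp point (between the pads) lies ctrl.hold_point_z behind it (ctrl.hold_point_z is the distance from the TCP to the grasp point, in mm); z points along the fingers, y is the line along which they close (so a half turn about z gives the same grasp; the last joint's range is limited). The gripper opens to 88 mm and grips with 3 to 60 N. Pads are 20 mm wide; open, the fingers measure 115 mm over their backs; the gripper's body (75 mm by 178 mm) begins 61 mm behind the grasp point.
Start: joints at [-1.125, 0.423, 1.63, -0, 1.089, -0.019], TCP at [280.166, -558.669, 222.675] pointing down, gripper open.
Joint ranges: [-3, 3], [-0.9, 2.11], [0.09, 2.58], [-1.31, 4.45], [0.11, 2.69], [-2.54, 2.54]. Speed limits (rad/s): [2.39, 2.39, 3.01, 3.14, 3.14, 3.14].

### API

Orientations are given as a rotation vector (axis times angle).
In Python, from workcell import ctrl gives the robot as it stands. The module is installed in compiled form; this text tells all that it offers.
- The arm moves only by the shell command python3 -m creep 'ROWS'. ROWS is JSON, a list of rows, each an object with "translation": the shift along the tool's x, y, z in mm, a list of three; "angular": the turn, a rotation vector about the tool's x, y, z in rad, a list of three; "jaw": the opening, from 0 (shut) to 1 (fully open). A call has exactly 8 rows; each row is the pose to reach, as a shift and turn from the pose commanded when the call began, along the tool's axes at that moment; what a row does not reach only later rows make up. A row lasts 1/8 s, in which the tool goes at most 62.5 mm and 10.7 degrees, less where a joint would pass 70% of its speed; a pose out of reach is approached as far as the arm can. A call with a gripper value outside its range is refused whole. The fingers move at their own pace and stop on an object; the grip force is fixed at half the most. Time passes only in rows, so rows that repeat a pose let the fingers close, or fill a call up. It gives the time, the measured TCP pose, the force, the opening and the grip force at its end, in the units of the state.
- ctrl.get_obs(): the state, without advancing time (a new reading comes with each control period).
- ctrl.get_image(name): name is "scene" or "side" or "wrist"; returns the picture (420x560x3 uint8, red, green, blue); there is no depth.
- ctrl.camera_info(name): a dict with "camera_matrix" (3x3 intrinsics, pixels), "world_from_camera" (4x4, takes a point from camera to world coordinates). Camera axes: x right, y up, looking along -z (the intrinsics and any distortion apply to the point x, -y, -z); pixel columns grow to the right and rows downward; lengths in mm; the calibration is good to about 2 mm. A picture is of the moment at which its call begins: read the wrist's pose just before it. camera_info takes no time and is no camera call; for the wrist camera it gives the pose at the moment of the call.
- ctrl.close_job(): hands the job in; it is judged then, once.
Trained networks look in the newest picture that a camera, given by its name, has taken for a name from the list of things; names that differ only in an ending like _2 or _b are one class to them, and where a whole thing is asked for, a point or a joint stands for the part that bears it (a point fixed in the world has none). Each returns a list of dicts, best first, with "score" (0 to 1); they miss things now and then, are a little off and sometimes report something else, mostly with a low value. They report only what shows in the picture. A call takes as long as a camera call. They do not tell look-alikes from the thing itself.
- ctrl.look_for(camera, label): "rect" ([left, top, right, bottom] in pixels, round what is visible of it).
The state is a dict: "t": time; "qpos": joint angles; "qvel": joint speeds; "joint_torque": joint torques, N m; "ee_pos": TCP position; "orientation": TCP orientation; "ft_force": force on the tool from outside, world axes, zero at the start; "moment": the same for the moment, N m; "width": finger opening in mm; "grasp_force": force on a finger pad.
Only numpy, scipy, OpenCV 4.12 (cv2) and the standard library are available. Lean on these libraries where they do the work, as an engineer would, in place of code of your own. Each camera call takes 0.05 s, during which the arm holds its last target. There are 200 camera calls.

### The job

Open the small cash box, the deeper box with a coin slot in its lid, by pressing the button catch at the front of its lid. Its lid is sprung, so do not let it fly up: keep the fingers resting on it and let it come up slowly, then leave it standing fully open with the hand clear. Leave the wide, flat stationery case beside it shut.

Things in the scene. Friction and masses are not known exactly. Their poses are not given: they have to be found in the camera images.
- cash_box: grey plastic cash box fixed to the desk, 120 mm deep (x), 150 wide (y), 80 tall with its 8 mm flat lid, which has a steel-edged coin slot across its middle. Origin: centre of its underside; x points level from front (robot side) to back, y along the hinge, z up. Hinge line: 60 mm behind the origin, 72 mm above the desk. It stands left or right of the stationery case
- cash_lid (a joint): cash box lid angle: 0 shut and latched, 1.3 rad fully open at its stop. The front edge swings up and back about the hinge. A spring opens it with about 4 N at the button when shut, less as it opens; let go low it flies up at over 5 rad/s, let go above about 1.0 rad it only drifts to the stop. It stays open by itself
- cash_button_top (a point): top centre of the cash box's button: black bar 36 mm along the hinge, 16 deep, 6 proud of the lid, centre 18 behind the lid's front edge and 102 before the hinge line, 86 above the desk when shut. Axes as the lid's. Sinks 5 mm into the lid (2 N at the bottom); the catch frees at about 3 mm. Pressing harder holds the lid shut; it rises, button down, as the finger backs off
- case_lid (a joint): lid angle of the stationery case, 0 shut, to be left so. The case is a bystander of the same grey plastic with the same sort of button and sprung lid, but wider and flatter: 130 mm deep, 190 mm wide, 50 mm tall, with no coin slot
Not all that is in view belongs to the job. Leave any green or turquoise look-alike of the cash_box alone. What is shaped like the part that bears case_lid but turquoise is not meant.

How it is judged (in metres and radians):
At the end, for the whole second after the job is handed in: The cash box's lid stands open by more than 1.15 rad (66 degrees; its stop is at 1.3), at rest, and the stationery case's lid is shut (under 0.1 rad) (value of joint cash_lid above 1.15 rad and velocity of joint cash_lid between -0.2 and 0.2 rad/s and value of joint case_lid below 0.1 rad); the robot touches nothing.
It fails at once if the cash box's lid flies up (faster than 3 rad/s) (velocity of joint cash_lid above 3 rad/s).
It fails at once if the stationery case is opened (lid above 0.1 rad) (value of joint case_lid above 0.1 rad).
It also fails if it takes over 32 s, if anything falls off the work surface, if the arm or the gripper's body presses on something with over 40 N, if the wrist force passes 120 N, or if a joint passes its speed limit or range.

## Working session

There is one attempt and no reset: what is moved stays moved. The work goes in short steps, Python scripts to look and compute and a shell command to move; the robot and the scene stay as the last step left them, time stands still between calls to the robot, and variables do not carry over. Pictures are saved under pics/ and viewed, at most 10 in all, crops included, and the job is handed in when it is done.

```bash
mkdir -p pics
python3 - <<'E'
from workcell import ctrl
import cv2
for c in ("scene","side"):
    im=ctrl.get_image(c); cv2.imwrite(f"pics/{c}0.png",im[:,:,::-1])
    for l in ("cash_box","cash_button_top","case_lid","cash_lid"):
        print(c,l,[(round(d['score'],2),[round(v) for v in d['rect']]) for d in ctrl.look_for(c,l)])
    i=ctrl.camera_info(c);print(i['camera_matrix'],i['world_from_camera'],[k for k in i])
o=ctrl.get_obs();print(o['t'],o['ee_pos'],o['orientation'],o['ft_force'],ctrl.hold_point_z)
E
```

```text
scene cash_box [(0.95, [190, 173, 261, 250]), (0.91, [254, 94, 311, 152]), (0.82, [258, 150, 328, 220]), (0.19, [244, 272, 344, 374])]
scene cash_button_top [(0.55, [230, 187, 240, 198]), (0.55, [283, 102, 295, 108])]
scene case_lid [(0.61, [353, 254, 448, 350]), (0.58, [247, 272, 343, 376])]
scene cash_lid [(0.87, [258, 149, 330, 199]), (0.72, [253, 95, 314, 130]), (0.61, [186, 178, 263, 234]), (0.28, [245, 272, 340, 375])]
[[380.64885347   0.         277.16082709]
 [  0.         380.64885347 207.2976356 ]
 [  0.           0.           1.        ]] [[-8.35711382e-01 -4.30491428e-01  3.40974510e-01  7.86804111e+02]
 [ 5.48855630e-01 -6.75706326e-01  4.92116306e-01  3.91651866e+02]
 [ 1.85467818e-02  5.98412977e-01  8.00973112e-01  8.54670358e+02]
 [ 0.00000000e+00  0.00000000e+00  0.00000000e+00  1.00000000e+00]] ['camera_matrix', 'world_from_camera']
side cash_box [(0.94, [215, 215, 278, 280]), (0.79, [149, 281, 235, 361]), (0.76, [295, 217, 359, 280])]
side cash_button_top [(0.59, [226, 233, 236, 247]), (0.56, [166, 298, 178, 315]), (0.47, [307, 232, 318, 240])]
side case_lid [(0.72, [290, 168, 340, 202]), (0.61, [221, 157, 262, 192])]
side cash_lid [(0.97, [296, 213, 361, 256]), (0.76, [222, 217, 277, 257]), (0.66, [151, 281, 234, 336])]
[[485.60526403   0.         278.71237214]
 [  0.         485.60526403 209.3816546 ]
 [  0.           0.           1.        ]] [[ 9.94980920e-01  4.47178768e-02 -8.95169250e-02  3.35140569e+02]
 [-9.97881969e-02  5.09889498e-01 -8.54432570e-01 -1.18125018e+03]
 [ 7.43532953e-03  8.59076837e-01  5.11792638e-01  7.65396971e+02]
 [ 0.00000000e+00  0.00000000e+00  0.00000000e+00  1.00000000e+00]] ['camera_matrix', 'world_from_camera']
0.5 [ 280.15519989 -558.66652549  222.63993595] [-3.05708554e+00 -7.23510972e-01  3.96609267e-06] [1.21622752 0.0368894  0.2244944 ] 18.700000000000003
```

View pics/scene0.png

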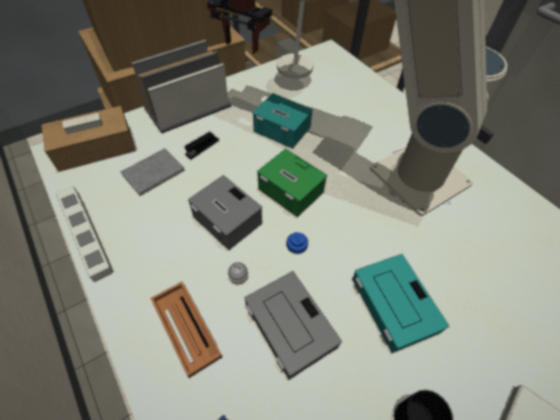

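View pics/side0.png

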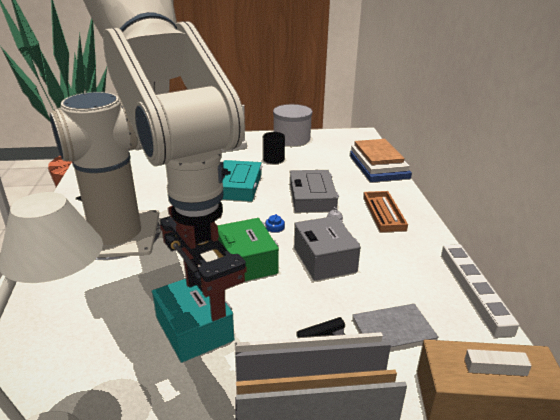

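Scene picture: the grey cash box is at about (226,211) with its button at (236,192). The grey case is at (292,323), and the green and turquoise ones are decoys. The side picture shows the grey box at (327,248) with its button at (312,236).

```bash
cat > h.py <<'E'
import numpy as np
from workcell import ctrl
def onz(c,px,z,info=None):
    i=info or ctrl.camera_info(c); K=np.array(i['camera_matrix']);T=np.array(i['world_from_camera'])
    d=np.linalg.inv(K)@[px[0],px[1],1]; d=T[:3,:3]@(d*[1,-1,-1]); o=T[:3,3]
    return o+d*(z-o[2])/d[2]
def proj(c,P,info=None):
    i=info or ctrl.camera_info(c); K=np.array(i['camera_matrix']);T=np.array(i['world_from_camera'])
    p=(np.atleast_2d(P)-T[:3,3])@T[:3,:3]*[1,-1,-1]; p=p@K.T
    return p[:,:2]/p[:,2:]
E
python3 - <<'E'
from h import *
import cv2
np.set_printoptions(precision=1,suppress=True)
for c,b,s in (("scene",(236,192),(221,206)),("side",(312,236),(332,236))):
    print(c,onz(c,b,86),onz(c,s,80))
a=cv2.imread("pics/scene0.png")[165:260,180:275];b=cv2.imread("pics/side0.png")[205:300,285:380]
cv2.imwrite("pics/crop.png",cv2.resize(np.hstack([a,b]),None,fx=4.2,fy=4.2,interpolation=cv2.INTER_CUBIC))
E
```

```text
scene [ 522.4 -179.3   86. ] [ 575.  -164.4   80. ]
side [ 524.1 -184.    86. ] [ 576.2 -179.6   80. ]
```

View pics/crop.png

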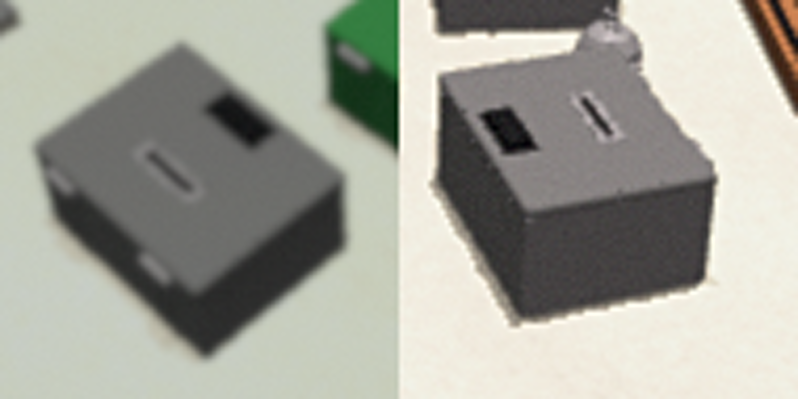

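The crop shows the lid outline, button and slot clearly, which is enough to fit the box pose.

Run:
```python
from h import *
from scipy.optimize import least_squares
np.set_printoptions(precision=2,suppress=True)
FR,FL,BL,BR,B,S=[-60,-75,80],[-60,75,80],[60,75,80],[60,-75,80],[-42,0,86],[0,0,80]
L=[FR,FL,BL,BR,B,S]; ps=[(223.3,175),(262.1,207.9),(227.6,234.8),(188.8,200.7),(237.1,193.6),(220,206)]
M=[FR,BR,FL,B,S]; pd=[(315,255.5),(359.8,246.7),(295,222.9),(311.2,236),(332.1,232.6)]
I={c:ctrl.camera_info(c) for c in("scene","side")}
def W(p,X):
    c,s=np.cos(p[2]),np.sin(p[2]); return np.array(X)@np.array([[c,-s,0],[s,c,0],[0,0,1]]).T+[p[0],p[1],0]
f=lambda p:np.r_[(proj(0,W(p,L),I["scene"])-ps).ravel(),(proj(0,W(p,M),I["side"])-pd).ravel()]
r=least_squares(f,[570,-170,0.1],x_scale=[10,10,.1]);print(r.x,f(r.x).reshape(-1,2))
print("button",W(r.x,[B]))
R=ctrl.get_obs()
from scipy.spatial.transform import Rotation as Ro
print(Ro.from_rotvec(R['orientation']).as_matrix(),R['ee_pos'])
```

```text
[ 565.61 -166.7     0.21] [[-0.66  0.64]
 [-0.88 -0.55]
 [-2.4   0.66]
 [-1.99 -0.42]
 [-1.07 -0.28]
 [ 3.84 -2.2 ]
 [ 0.84 -1.4 ]
 [ 1.55 -1.15]
 [-0.05 -0.84]
 [ 0.45 -1.88]
 [-5.16  0.78]]
button [[ 524.54 -175.48   86.  ]]
[[ 0.89  0.45 -0.  ]
 [ 0.45 -0.89  0.  ]
 [ 0.   -0.   -1.  ]] [ 280.16 -558.67  222.64]
```

```bash
python3 -m creep '[{"translation":[50,-30,0],"angular":[0,0,0.05],"jaw":0},{"translation":[100,-60,0],"angular":[0,0,0.1],"jaw":0},{"translation":[152,-91,5],"angular":[0,0,0.15],"jaw":0},{"translation":[204,-122,15],"angular":[0,0,0.2],"jaw":0},{"translation":[256,-153,25],"angular":[0,0,0.255],"jaw":0},{"translation":[308,-184,35],"angular":[0,0,0.255],"jaw":0},{"translation":[352,-210,42],"angular":[0,0,0.255],"jaw":0},{"translation":[390,-233,42],"angular":[0,0,0.255],"jaw":0}]'
python3 - <<'E'
from h import *
import cv2
np.set_printoptions(precision=2,suppress=True)
I=ctrl.camera_info("wrist");im=ctrl.get_image("wrist");cv2.imwrite("pics/w1.png",im[:,:,::-1])
for l in("cash_button_top","cash_box"):print(l,ctrl.look_for("wrist",l)[:3])
p=[524.5,-175.5,86];print(proj(0,p,I),ctrl.get_obs());print(I)
E
```

```text
t: 1.5
ee_pos: [525.0, -173.6, 180.2]
orientation: [-3.124, -0.33, 0.001]
ft_force: [0.3, -0.6, -0.2]
width: 11.6
grasp_force: 0.0
cash_button_top [{'rect': [264.0, 206.6, 314.9, 225.0], 'score': 0.61}]
cash_box [{'rect': [146.4, 279.6, 305.7, 416.7], 'score': 0.76}, {'rect': [174.4, 54.8, 404.6, 240.3], 'score': 0.71}, {'rect': [446.1, 408.0, 479.0, 418.8], 'score': 0.58}]
[[283.68 215.59]] {'t': 1.65, 'qpos': array([-0.34,  0.37,  1.82, -0.  ,  0.95,  1.02]), 'qvel': array([-0.05, -0.01,  0.01, -0.01,  0.  , -0.02]), 'joint_torque': array([  1.69, -48.07, -24.64,   0.21,  -0.1 ,   0.23]), 'ee_pos': array([ 525.21, -174.06,  180.66]), 'orientation': array([3.12, 0.33, 0.  ]), 'ft_force': array([-0.76, -0.27, -0.83]), 'moment': array([0.01, 0.01, 0.02]), 'grasp_force': 0.0, 'width': 1.1179621899015653}
{'camera_matrix': array([[375.38,   0.  , 281.24],
       [  0.  , 375.38, 211.61],
       [  0.  ,   0.  ,   1.  ]]), 'world_from_camera': array([[   0.21,    0.94,    0.28,  602.78],
       [  -0.98,    0.2 ,    0.06, -156.94],
       [  -0.  ,   -0.29,    0.96,  342.29],
       [   0.  ,    0.  ,    0.  ,    1.  ]])}
```

View pics/w1.png

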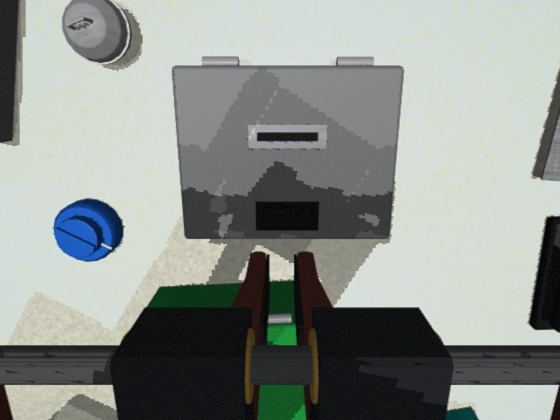

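Wrist picture: the lid is square to the tool and the button is at (287,216), about 3 mm to the tool's +y of the prediction. I'll shift by 3 mm and go down.

```bash
python3 -m creep '[{"translation":[0,3,22],"angular":[0,0,0],"jaw":0},{"translation":[0,3,50],"angular":[0,0,0],"jaw":0},{"translation":[0,3,76],"angular":[0,0,0],"jaw":0},{"translation":[0,3,89],"angular":[0,0,0],"jaw":0},{"translation":[0,3,92],"angular":[0,0,0],"jaw":0},{"translation":[0,3,94],"angular":[0,0,0],"jaw":0},{"translation":[0,3,96],"angular":[0,0,0],"jaw":0},{"translation":[0,3,96],"angular":[0,0,0],"jaw":0}]'
```

```text
t: 2.65
ee_pos: [525.5, -178.8, 85.3]
orientation: [3.123, 0.329, 0.002]
ft_force: [-0.4, -0.8, 2.4]
width: 0.4
grasp_force: 1.0
```

```bash
python3 -m creep '[{"translation":[0,0,1],"angular":[0,0,0],"jaw":0},{"translation":[0,0,2],"angular":[0,0,0],"jaw":0},{"translation":[0,0,3],"angular":[0,0,0],"jaw":0},{"translation":[0,0,3.5],"angular":[0,0,0],"jaw":0},{"translation":[0,0,4],"angular":[0,0,0],"jaw":0},{"translation":[0,0,4.5],"angular":[0,0,0],"jaw":0},{"translation":[0,0,4.5],"angular":[0,0,0],"jaw":0},{"translation":[0,0,4.5],"angular":[0,0,0],"jaw":0}]'
```

```text
t: 3.65
ee_pos: [525.3, -178.7, 80.6]
orientation: [3.124, 0.329, 0.001]
ft_force: [-0.8, -2.2, 6.7]
width: 0.4
grasp_force: 3.6
```

```bash
python3 -m creep '[{"translation":[0.4,0,-4.1],"angular":[0,-0.04,0],"jaw":0},{"translation":[1,0,-8.1],"angular":[0,-0.08,0],"jaw":0},{"translation":[1.8,0,-12.1],"angular":[0,-0.12,0],"jaw":0},{"translation":[2.7,0,-16.1],"angular":[0,-0.16,0],"jaw":0},{"translation":[3.7,0,-20.1],"angular":[0,-0.20,0],"jaw":0},{"translation":[4.9,0,-24],"angular":[0,-0.24,0],"jaw":0},{"translation":[6.3,0,-27.9],"angular":[0,-0.28,0],"jaw":0},{"translation":[7.9,0,-31.7],"angular":[0,-0.32,0],"jaw":0}]'
python3 - <<'E'
from h import *
import cv2
im=ctrl.get_image("side");cv2.imwrite("pics/s1.png",cv2.resize(im[150:320,200:430,::-1],None,fx=3,fy=3))
o=ctrl.get_obs();print(o['qpos'],o['ft_force'],o['grasp_force'],o['ee_pos'])
E
```

```text
t: 4.65
ee_pos: [532.4, -176.8, 111.9]
orientation: [3.051, 0.322, -0.496]
ft_force: [1.0, -0.7, 3.3]
width: 0.1
grasp_force: 1.4
[-0.26155583  0.61092836  1.64823342 -0.15676146  1.17654716  1.18090747] [ 1.29007699 -1.01346929  3.48162718] 1.5257810975890607 [ 533.18532849 -176.61305411  112.10663373]
```

View pics/s1.png

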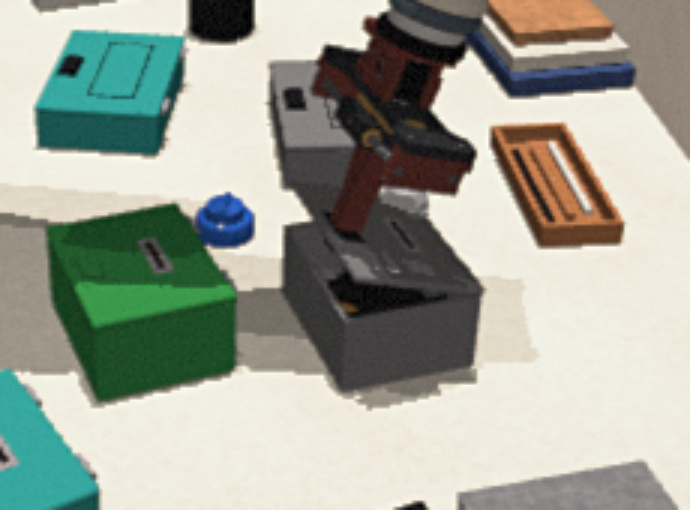

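The picture shows the lid raised about 0.3 rad with the finger on the button near (350,225), and contact force at 3.4 N. The tracking works, so I'll continue with the same rows.

```bash
python3 -m creep '[{"translation":[0.4,0,-4.1],"angular":[0,-0.04,0],"jaw":0},{"translation":[1,0,-8.1],"angular":[0,-0.08,0],"jaw":0},{"translation":[1.8,0,-12.1],"angular":[0,-0.12,0],"jaw":0},{"translation":[2.7,0,-16.1],"angular":[0,-0.16,0],"jaw":0},{"translation":[3.7,0,-20.1],"angular":[0,-0.20,0],"jaw":0},{"translation":[4.9,0,-24],"angular":[0,-0.24,0],"jaw":0},{"translation":[6.3,0,-27.9],"angular":[0,-0.28,0],"jaw":0},{"translation":[7.9,0,-31.7],"angular":[0,-0.32,0],"jaw":0}]'
python3 -c "
from workcell import ctrl
print(ctrl.get_obs()['qpos'])"
```

```text
t: 5.7
ee_pos: [549.5, -172.9, 139.1]
orientation: [2.905, 0.306, -0.965]
ft_force: [2.1, -0.4, 2.1]
width: 0.2
grasp_force: 1.0
[-0.19800174  0.75282838  1.41343654 -0.23902686  1.57641729  1.23571143]
```

```bash
python3 -m creep '[{"translation":[0.4,0,-4.1],"angular":[0,-0.04,0],"jaw":0},{"translation":[1,0,-8.1],"angular":[0,-0.08,0],"jaw":0},{"translation":[1.8,0,-12.1],"angular":[0,-0.12,0],"jaw":0},{"translation":[2.7,0,-16.1],"angular":[0,-0.16,0],"jaw":0},{"translation":[3.7,0,-20.1],"angular":[0,-0.20,0],"jaw":0},{"translation":[4.9,0,-24],"angular":[0,-0.24,0],"jaw":0},{"translation":[6.3,0,-27.9],"angular":[0,-0.28,0],"jaw":0},{"translation":[7.9,0,-31.7],"angular":[0,-0.32,0],"jaw":0}]'
python3 -c "
from workcell import ctrl
print(ctrl.get_obs()['qpos'])"
```

```text
t: 6.7
ee_pos: [574.1, -167.6, 159.7]
orientation: [2.688, 0.284, -1.404]
ft_force: [0.7, -1.0, 1.2]
width: 0.8
grasp_force: 0.6
[-0.15312304  0.93024812  1.17113499 -0.3185749   1.95250083  1.23388473]
```

```bash
python3 -m creep '[{"translation":[0.4,0,-4.1],"angular":[0,-0.04,0],"jaw":0},{"translation":[1,0,-8.1],"angular":[0,-0.08,0],"jaw":0},{"translation":[1.8,0,-12.1],"angular":[0,-0.12,0],"jaw":0},{"translation":[2.7,0,-16.1],"angular":[0,-0.16,0],"jaw":0},{"translation":[3.7,0,-20.1],"angular":[0,-0.20,0],"jaw":0},{"translation":[4.9,0,-26],"angular":[0,-0.20,0],"jaw":0},{"translation":[7,0,-36],"angular":[0,-0.20,0],"jaw":0},{"translation":[12,0,-60],"angular":[0,-0.20,0],"jaw":0}]'
python3 - <<'E'
from h import *
import cv2
im=ctrl.get_image("side");cv2.imwrite("pics/s2.png",cv2.resize(im[120:320,200:430,::-1],None,fx=3,fy=3))
o=ctrl.get_obs();print(o['qpos'],o['ft_force'],o['grasp_force'],o['ee_pos'])
E
```

```text
t: 7.7
ee_pos: [629.4, -156.3, 185.2]
orientation: [2.522, 0.266, -1.653]
ft_force: [0.8, -0.7, -0.4]
width: 0.5
grasp_force: 0.0
[-0.11856603  1.0887049   0.88684043 -0.39428008  2.26218742  1.17550795] [-0.50417731  0.25424608  1.85030654] 0.0 [ 631.952139   -155.57746255  186.59189475]
```

View pics/s2.png

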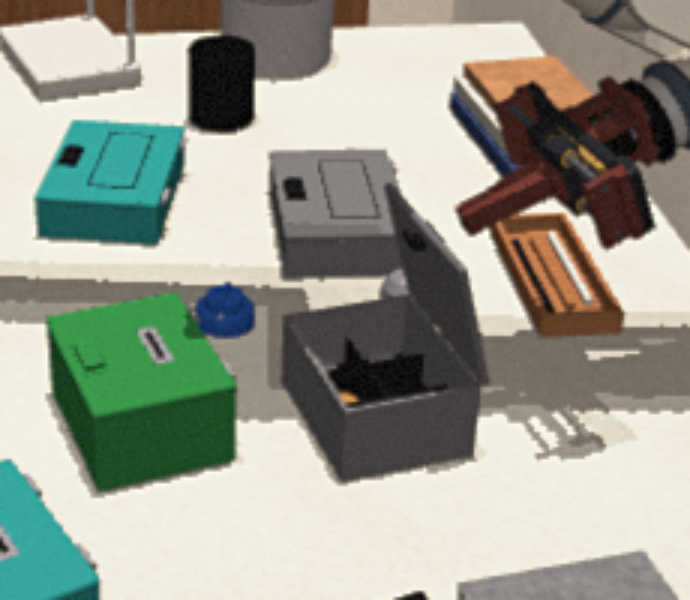

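The picture shows the lid standing open around (430,270), the hand well clear, and the stationery case shut. I'll let it settle for one call, then hand in.

```bash
python3 -m creep '[{"translation":[0,0,-5],"angular":[0,0,0],"jaw":0},{"translation":[0,0,-10],"angular":[0,0,0],"jaw":0},{"translation":[0,0,-10],"angular":[0,0,0],"jaw":0},{"translation":[0,0,-10],"angular":[0,0,0],"jaw":0},{"translation":[0,0,-10],"angular":[0,0,0],"jaw":0},{"translation":[0,0,-10],"angular":[0,0,0],"jaw":0},{"translation":[0,0,-10],"angular":[0,0,0],"jaw":0},{"translation":[0,0,-10],"angular":[0,0,0],"jaw":0}]'
python3 -c "
from workcell import ctrl
print(ctrl.close_job())"
```

```text
t: 8.75
ee_pos: [638.3, -154.4, 188.8]
orientation: [2.522, 0.266, -1.652]
ft_force: [0.2, -0.8, -0.2]
width: 0.4
grasp_force: 0.0
the job is handed in; nothing more can be done
None
```

I opened the cash box by its button and let the lid up slowly under the fingers; in the last picture it stands open with the hand clear and the stationery case shut. I handed the job in at about 8.8 s; no verdict came back.

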